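# Fasten the last cover stud of a lab instrument with its key

## Task

The service cover of the chromatograph module has one stud still standing proud: take the slotted-stud key from its holder, put the blade in that stud's slot, press the stud in gently against its spring and turn it clockwise, stopping as soon as it drops into its catch, without forcing it beyond. Then put the key back in its holder, standing upright and pushed fully home, and leave everything else on the bench and the module where it is.

Things in the scene. Friction and masses are not known exactly. Their poses are not given: they have to be found in the camera images.
- module: white instrument module, 250 (x) x 300 (y) x 80 mm high, fixed; origin under its centre, z up. Its flat top is the service cover. On the cover's front part are two grey collars, 40 mm across and 10 mm high, 29 mm bore, each with a steel slotted stud head. One head is flush with its collar: already fastened, cannot move. The other stands 5 mm proud: the open one, to be fastened.
- slot (a point): the open stud: centre of the top face of its steel head (26 mm across); turns and sinks with it. x along the slot, which crosses the whole head, 5 mm wide and 5 mm deep; z up. Starts 95 mm above the bench. First press it 4 to 6 mm down (about 8 to 11 N) with the key, then turn it clockwise seen from above, keeping it pressed. More than 25 N between key and stud, both sides of the blade added up, is too much.
- collar_top (a point): centre of the upper rim of the collar round the open stud, 90 mm above the bench, fixed; z up. The head is flush with it when caught.
- stud (a joint): turn of the open stud, rad, growing clockwise seen from above; starts between 0 and 0.1. A guard near 0.2 stops it unless it is at least 3 mm down. The catch lies somewhere between 0.9 and 1.5, different every time and out of sight: stop where the stud drops in. Only partly in, it pops out again when let go: see that it is right in before lifting the key.
- stud_drop (a joint): how far the open stud's head is below its start height, m. Not caught, it sits on a sprung plate: yields from 4 N, then 1.2 N per mm, hard stop at 0.008, and comes back up if let go. At the catch the plate springs up 5 mm round its pin: with the key held at one height the push-back falls by half or more (9 N to under 5 N). Caught, it stays at 0.005 by itself (pressed on, 0.013 at most).
- catch (a joint): twist of the sprung catch from rest, rad, positive clockwise; up to about 0.1 from drag while turning. Once the stud has dropped in, turning the key on twists it 0.1 rad per 0.06 N m. Beyond 0.25 rad it is strained and spoilt.
- key_handle (a point): the key (loose, 60 g): centre of its black handle block, 34 (x) x 14 (y) x 50 mm (z); x along the blade, z up. Below the handle a steel blade 20 (x) x 3 (y) x 16 mm (z), rounded edge, same either way round. At the start it stands in its holder, the handle's underside on the holder's top, the handle's centre 50 mm above the bench. Grasp it across the 14 mm.
- key_tip (a point): middle of the lower edge of the key's blade, 41 mm below the handle's centre
- holder_mouth (a point): key holder, a grey block 60 (x) x 44 (y) x 25 mm high, fixed: centre of its top face, at the mouth of a hole 26 (x) x 9 (y) mm, 21 mm deep. x along the hole, z up.
- amber_bottle: brown capped bottle, 72 mm across, 150 mm high, on the bench; origin under its foot; leave alone
- clear_bottle: clear capped bottle, 80 mm across, 160 mm high, on the bench; origin under its foot; leave alone
- jar: small clear jar, 44 mm across, 55 mm high, standing on the cover's rear half; origin under its foot; leave alone
- filter_cap: white disc, 36 mm across, 22 mm high, lying on the cover's rear half; origin under its foot; leave alone
- driver: screwdriver lying on the bench; leave alone
- spanner: spanner lying on the bench; leave alone
- vial_tray: white divided tray, 100 x 140 x 30 mm, on the bench; origin under its centre; leave alone
- beaker: clear beaker, 64 mm across, 80 mm high, on the bench; origin under its foot; leave alone
- key: the key as a whole; origin at the middle of the blade's lower edge
There are look-alikes about, which are no part of the job. Leave any turquoise look-alike of the part that bears holder_mouth alone.

How it is judged:
By the outcome, as a careful person would: the job done as asked, in the order asked, and still so for the second after the job is handed in, with the robot touching nothing.
It also fails if it takes over 69 s, if anything falls off the work surface, if the arm or the gripper's body presses on something with over 40 N, if the wrist force passes 120 N, or if a joint passes its speed limit or range.

## Robot

A 6-joint arm with a two-finger parallel gripper is mounted at the origin on the work surface. World frame = base frame: x ahead of the robot, y to its left, z up, the work surface at z = 0. Lengths are in m, angles in rad, forces in N, time in s.
With the tool pointing down it reaches from about 0.275 to 0.75 m from the base axis. Payload 10.2 kg.
Tool frame: the origin (TCP) lies between the finger pads; the fingertips stand 8 mm ahead of it and the grasp point (between the pads) lies 11 mm behind it; z points along the fingers, y is the line along which they close (so a half turn about z gives the same grasp; the last joint's range is limited). The gripper opens to 88 mm and grips with 3 to 60 N. Pads are 18 mm wide; open, the fingers measure 123 mm over their backs; the gripper's body (75 mm by 187 mm) begins 45 mm behind the grasp point.
Start: joints at [-1.478, 0.313, 1.498, -0, 1.331, -0.223], TCP at [0.163, -0.499, 0.247] pointing down, gripper open.
Joint ranges: [-2.94, 2.94], [-0.97, 2.17], [0.19, 2.56], [-1.23, 4.37], [0.02, 3.11], [-2.88, 2.88]. Speed limits (rad/s): [2.39, 2.39, 3.01, 3.14, 3.14, 3.14].

## Interface

Orientations are given as a unit quaternion [w, x, y, z].
In Python, from workcell import robot gives the robot as it stands.
- The arm moves only by the tool send_rows, never from a script. Its argument "moves" is one flat list of numbers, 7 for each row, row after row: the closure, from 0 (fully open) to 1 (shut), then the shift along the world's x, y, z in mm, then the turn, a rotation vector about the world's x, y, z in rad. In form: [hand, x, y, z, rx, ry, rz, hand, x, y, z, rx, ry, rz, ...]. A call has exactly 5 rows; each row shifts and turns the commanded pose from where the row before left it; what a row does not reach is not made up. A row lasts 1/12 s, in which the tool goes at most 41.7 mm and 7.16 degrees, less where a joint would pass 70% of its speed; a pose out of reach is approached as far as the arm can. A call is refused whole if a number of a shift passes 41.7 or a number of a turn 0.125, either way. A call with a gripper value outside its range is refused whole. The fingers move at their own pace and stop on an object; "force" is the grip in N (left out, the last holds). Time passes only in rows, so rows that do not move let the fingers close, or fill a call up. It gives the time, the measured TCP pose, the force, the opening and the grip force at its end, in the units of the state.
- robot.state(): the state, without advancing time (a new reading comes with each control period).
- robot.grab_frame(name): name is "side" or "top" or "wrist"; returns (picture, depth): 384x512x3 uint8, red, green, blue; 384x512 float32, m along the optical axis (not along the pixel's ray), 0 where there is no reading.
- robot.camera_info(name): a dict with "camera_matrix" (3x3 intrinsics, pixels), "distortion" ([k1, k2, p1, p2, k3] as OpenCV has them; the pictures are not rectified), "R" (3x3) and "t" (3): a world point X has camera coordinates R X + t; the wrist camera has in their place "hand_eye" (4x4, takes a point from camera to tool coordinates, whose origin is the TCP and whose axes are the flange's). Camera axes: x right, y down, z forward; pixel columns grow to the right and rows downward; lengths in m; the calibration is good to about 2 mm. A picture is of the moment at which its call begins: read the wrist's pose just before it. camera_info takes no time and is no camera call.
- robot.close_job(): hands the job in; it is judged then, once.
Trained networks look in the newest picture that a camera, given by its name, has taken for a name from the list of things; names that differ only in an ending like _2 or _b are one class to them, and where a whole thing is asked for, a point or a joint stands for the part that bears it (a point fixed in the world has none). Each returns a list of dicts, best first, with "score" (0 to 1); they miss things now and then, are a little off and sometimes report something else, mostly with a low value. They report only what shows in the picture. A call takes as long as a camera call. They do not tell look-alikes from the thing itself.
- robot.spot_in(query, camera): "pixel" ([row, column] in pixels, amid what is visible of it).
- robot.regions_of(query, camera): "region" (384x512 bool, what is visible of it) and "pixel" ([row, column] in pixels, amid what is visible of it).
- robot.place_of(query, camera): "pixel" ([row, column] in pixels: a listed point, or the origin of a listed thing).
The state is a dict: "time": time; "joint_positions": joint angles; "qvel": joint speeds; "joint_torque": joint torques, N m; "position": TCP position; "eef_rot": TCP orientation; "contact_force": force on the tool from outside, world axes, zero at the start; "moment": the same for the moment, N m; "gripper_width": finger opening in m; "grasp_force": force on a finger pad.
Only numpy, scipy, OpenCV 4.12 (cv2) and the standard library are available. Lean on these libraries where they do the work, as an engineer would, in place of code of your own. Each camera call takes 0.05 s, during which the arm holds its last target. There are 200 camera calls.

## Working session

There is one attempt and no reset: what is moved stays moved. The work goes in short steps, Python scripts to look and compute and a tool call to move; the robot and the scene stay as the last step left them, time stands still between calls to the robot, and variables do not carry over. Pictures are saved under pics/ and viewed, at most 10 in all, crops included, and the job is handed in when it is done.

Besides the shell and the picture viewer there is one more tool, called after "Call:" by a JSON object that holds its "op" and its "data", one argument or row to a line. send_rows: Moves the arm, as the interface text tells. Its arguments: {"type":"object","properties":{"moves":{"type":"array","items":{"type":"number"}},"force":{"type":"number"}},"required":["moves"]}

```bash
mkdir -p pics
cat > h.py <<'E'
import numpy as np, cv2
from scipy.spatial.transform import Rotation as Ro
from workcell import robot
def cam(name, st=None):
    c=robot.camera_info(name); K=np.array(c["camera_matrix"]); d=np.array(c["distortion"])
    if "R" in c: return K,d,np.array(c["R"]),np.array(c["t"])
    q=st["eef_rot"]; T=np.eye(4); T[:3,:3]=Ro.from_quat([q[1],q[2],q[3],q[0]]).as_matrix(); T[:3,3]=st["position"]
    M=np.linalg.inv(T@np.array(c["hand_eye"])); return K,d,M[:3,:3],M[:3,3]
def onplane(C,px,z):
    K,d,R,t=C; px=np.atleast_2d(np.array(px,float))[:,::-1].copy()
    u=cv2.undistortPoints(px.reshape(-1,1,2),K,d).reshape(-1,2)
    r=np.c_[u,np.ones(len(u))]@R; o=-R.T@t
    return o+r*((z-o[2])/r[:,2])[:,None]
def bydepth(C,px,dep):
    K,d,R,t=C; px=np.atleast_2d(np.array(px)); 
    u=cv2.undistortPoints(px[:,::-1].astype(float).reshape(-1,1,2).copy(),K,d).reshape(-1,2)
    z=dep[px[:,0].astype(int),px[:,1].astype(int)]
    return (np.c_[u,np.ones(len(u))]*z[:,None]-t)@R
def save(n,im): cv2.imwrite(f"pics/{n}.png",im[:,:,::-1])
E
python3 - <<'E'
from h import *
np.set_printoptions(precision=4,suppress=True)
print(robot.state())
im={}
for c in ("top","side"):
    im[c],dep=robot.grab_frame(c); C=cam(c)
    for q in ("key_handle","holder_mouth","slot","collar_top"):
        for r in robot.place_of(q,c)[:3]:
            p=np.round(r["pixel"]).astype(int)
            z={"key_handle":.075 if c=="top" else .05,"holder_mouth":.025,"slot":.095,"collar_top":.09}[q]
            print(c,q,round(r["score"],2),p,bydepth(C,[np.clip(p,0,[383,511])],dep)[0],onplane(C,r["pixel"],z)[0])
save("top",im["top"]); save("side",im["side"])
cv2.imwrite("pics/both.png",np.vstack([im["top"][:,:,::-1]]))
E
```

```text
{'time': 0.0, 'joint_positions': array([-1.4784,  0.3134,  1.4984, -0.    ,  1.331 , -0.2234]), 'qvel': array([-0.0018,  0.0002,  0.001 , -0.0033,  0.0004,  0.0004]), 'joint_torque': array([  0.0008, -40.2209, -25.2268,   0.0695,   0.0353,  -0.0001]), 'position': array([ 0.163 , -0.4988,  0.2462]), 'eef_rot': array([-0.0007,  0.9876,  0.1573,  0.    ]), 'contact_force': array([-0.8803, -0.5682,  0.2521]), 'moment': array([-0.0054,  0.0092, -0.0178]), 'grasp_force': 0.0, 'gripper_width': 0.08817542748323087}
top key_handle 0.49 [212 365] [ 0.5137 -0.3134  0.0554] [ 0.5115 -0.307   0.075 ]
top holder_mouth 0.92 [209 401] [ 0.5277 -0.4433  0.0008] [ 0.5233 -0.4321  0.025 ]
top holder_mouth 0.67 [209 327] [0.3796 0.0442 1.1334] [ 0.5278 -0.2095  0.025 ]
top holder_mouth 0.58 [213 362] [ 0.5141 -0.313   0.029 ] [ 0.5155 -0.3141  0.025 ]
top slot 0.6 [222 221] [0.4881 0.0999 0.092 ] [0.4892 0.0989 0.095 ]
top collar_top 0.61 [225 215] [0.4797 0.1161 0.0964] [0.4803 0.1157 0.09  ]
side key_handle 0.67 [146 286] [ 0.5288 -0.3212  0.077 ] [ 0.5383 -0.3693  0.05  ]
side holder_mouth 0.68 [156 286] [ 0.5261 -0.3174  0.0305] [ 0.5287 -0.3248  0.025 ]
side holder_mouth 0.59 [145 294] [ 0.5114 -0.4351  0.0258] [ 0.5135 -0.4342  0.025 ]
side holder_mouth 0.57 [170 279] [ 0.5334 -0.2053  0.025 ] [ 0.5345 -0.2042  0.025 ]
side slot 0.36 [202 277] [0.4769 0.1062 0.0957] [0.4775 0.1048 0.095 ]
side collar_top 0.52 [203 277] [0.4765 0.1078 0.0928] [0.4769 0.1057 0.09  ]
```

View pics/top.png

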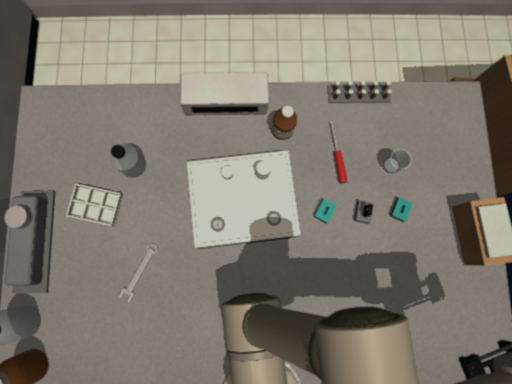

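View pics/side.png

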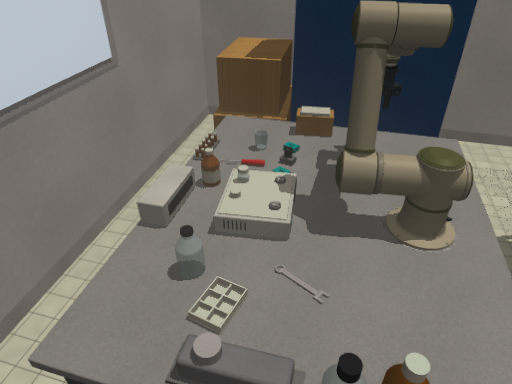

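The top picture shows the grey holder with the black key at (212,365), with turquoise look-alikes at (211,326) and (209,401). The two collars are at (224,217) and (218,274). I'll move the wrist camera over the holder.

Call:
{"op": "send_rows", "data": {
  "moves": [0,31,19,3,0,0,0,0,31,19,3,0,0,0,0,31,19,3,0,0,0,0,31,19,3,0,0,0,0,31,19,3,0,0,0]
}}

```text
time: 0.92
position: [0.3193, -0.4029, 0.262]
eef_rot: [0.0, 0.988, 0.157, 0.0]
contact_force: [-0.0, -0.6, 0.3]
gripper_width: 0.088
grasp_force: 0.0
```

Call:
{"op": "send_rows", "data": {
  "moves": [0,31,19,3,0,0,0,0,31,19,3,0,0,0,0,31,19,3,0,0,0,0,31,19,3,0,0,0,0,0,0,0,0,0,0]
}}

```text
time: 1.33
position: [0.446, -0.3248, 0.2742]
eef_rot: [0.0, 0.987, 0.16, 0.001]
contact_force: [-0.6, -0.3, -0.2]
gripper_width: 0.088
grasp_force: 0.0
```

Run:
```python
from h import *
np.set_printoptions(precision=4,suppress=True)
st=robot.state(); print(st["position"],st["eef_rot"],st["joint_positions"],st["time"])
print(robot.camera_info("wrist"))
C=cam("wrist",st); im,dep=robot.grab_frame("wrist")
for q,z in (("key_handle",.05),("holder_mouth",.025)):
    for r in robot.place_of(q,"wrist")[:3]:
        p=np.clip(np.round(r["pixel"]).astype(int),0,[383,511]); print(q,round(r["score"],2),p,bydepth(C,[p],dep)[0],onplane(C,r["pixel"],z)[0])
# pixels by height
g=np.argwhere(dep>0); P=bydepth(C,g,dep)
for nm,lo,hi in (("handle top",.068,.085),("block top",.018,.032)):
    m=np.zeros(dep.shape,np.uint8); k=(P[:,2]>lo)&(P[:,2]<hi); m[tuple(g[k].T)]=1
    n,lab,s,c=cv2.connectedComponentsWithStats(m)
    for i in range(1,n):
        if s[i,4]>150:
            w=bydepth(C,np.argwhere(lab==i),dep); rc=cv2.minAreaRect((w[:,:2]*1000).astype(np.float32)); print(nm,s[i],rc,w[:,2].mean(),im[lab==i].mean(0))
save("w1",im)
```

```text
[ 0.446  -0.3248  0.2742] [0.0001 0.9872 0.1597 0.0009] [-0.8425  0.3537  1.3698  0.0015  1.417   0.4072] 1.3333
{'camera_matrix': array([[282.75  ,   0.    , 256.8569],
       [  0.    , 282.75  , 192.5899],
       [  0.    ,   0.    ,   1.    ]]), 'distortion': array([-0.0511,  0.    ,  0.    ,  0.    ,  0.    ]), 'hand_eye': array([[ 0.0005, -0.9468, -0.3217,  0.0837],
       [ 1.    ,  0.0005,  0.0003,  0.0002],
       [-0.0001, -0.3217,  0.9468, -0.137 ],
       [ 0.    ,  0.    ,  0.    ,  1.    ]])}
key_handle 0.82 [110 276] [ 0.5193 -0.3241  0.0724] [ 0.5192 -0.3252  0.05  ]
holder_mouth 0.71 [106 270] [ 0.5213 -0.3161  0.072 ] [ 0.5205 -0.3183  0.025 ]
holder_mouth 0.63 [131 351] [ 0.5252 -0.4412  0.0019] [ 0.5254 -0.4335  0.025 ]
holder_mouth 0.6 [ 74 188] [ 0.5253 -0.2018  0.0069] [ 0.5248 -0.2057  0.025 ]
handle top [   0    0  104  113 9229] ((504.3812255859375, -58.79573059082031), (122.44668579101562, 116.46778869628906), 5.628417015075684) 0.07765499879801455 [161.0912 159.0367 147.2606]
handle top [377   0  63  41 737] ((654.5123291015625, -426.34210205078125), (40.1
[... 1248 characters left out ...]
.3863525390625, -206.23049926757812), (44.600677490234375, 60.94054412841797), 60.19627380371094) 0.023812147965371032 [45.9311 97.7587 92.5261]
block top [ 247   79   52   57 1171] ((519.1099243164062, -322.1435546875), (44.25775146484375, 59.78563690185547), 76.24732208251953) 0.024033923275534403 [119.8676 117.0598 112.7985]
block top [ 326  104   55   55 1384] ((525.1895751953125, -437.16949462890625), (45.33621597290039, 59.82746887207031), 64.54116821289062) 0.023818054499039815 [ 77.5022 164.8201 154.8981]
block top [409 163  56 109 746] ((444.85272216796875, -610.513427734375), (180.49546813964844, 9.447226524353027), 3.3076670169830322) 0.024923191589702444 [65.8338 53.3499 40.0255]
```

View pics/w1.png

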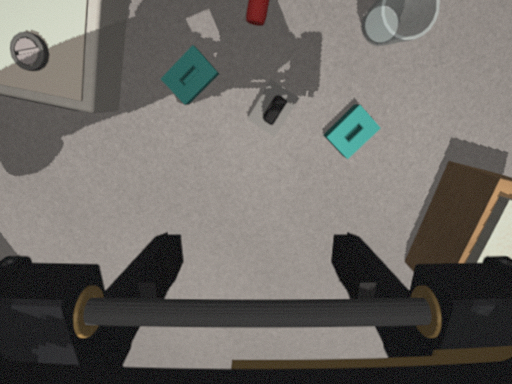

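The wrist picture shows the black key in the grey holder at (110,276), at world (0.519, -0.322) with its long side at -14.5°. The turquoise look-alikes are at (75,188) and (131,351), and a collar is visible at (50,28). Next I turn the gripper and descend above the key.

Call:
{"op": "send_rows", "data": {
  "moves": [0,15,0.5,-20,0,0,-0.115,0,15,0.5,-20,0,0,-0.115,0,15,0.5,-20,0,0,-0.115,0,15,0.5,-20,0,0,-0.115,0,13,0.5,-20,0,0,-0.115]
}}

```text
time: 1.9
position: [0.5146, -0.3267, 0.1727]
eef_rot: [0.0, 0.991, -0.133, -0.0]
contact_force: [-0.2, -0.0, 0.2]
gripper_width: 0.0886
grasp_force: 0.0
```

Call:
{"op": "send_rows", "data": {
  "moves": [0.4,0,0,0,0,0,0,0.4,0,0,0,0,0,0,0.4,0,0,0,0,0,0,0.4,0,0,0,0,0,0,0.4,0,0,0,0,0,0]
}}

```text
time: 2.32
position: [0.5147, -0.3262, 0.1752]
eef_rot: [0.001, 0.992, -0.129, 0.001]
contact_force: [0.2, 0.2, -0.9]
gripper_width: 0.0572
grasp_force: 0.0
```

```bash
cat >> h.py <<'E'
def rects(C,im,dep,bands,amin=150):
    g=np.argwhere(dep>0); P=bydepth(C,g,dep)
    for nm,lo,hi in bands:
        m=np.zeros(dep.shape,np.uint8); k=(P[:,2]>lo)&(P[:,2]<hi); m[tuple(g[k].T)]=1
        n,lab,s,c=cv2.connectedComponentsWithStats(m)
        for i in range(1,n):
            if s[i,4]>amin:
                w=bydepth(C,np.argwhere(lab==i),dep); (a,b),(u,v),t=cv2.minAreaRect((w[:,:2]*1000).astype(np.float32)); print(nm,s[i],np.round([a,b,u,v,t,w[:,2].mean()*1000],1),im[lab==i].mean(0).astype(int))
def yaw(st):
    q=st["eef_rot"]; M=Ro.from_quat([q[1],q[2],q[3],q[0]]).as_matrix(); return np.degrees(np.arctan2(M[1,0],M[0,0])),M[:,2]
E
python3 - <<'E'
from h import *
np.set_printoptions(precision=4,suppress=True)
st=robot.state(); print(st["position"],yaw(st),st["time"],st["gripper_width"])
C=cam("wrist",st); im,dep=robot.grab_frame("wrist")
rects(C,im,dep,(("handle",.066,.085),("block",.018,.032)))
save("w2",im)
E
```

```text
[ 0.5147 -0.3262  0.1752] (np.float64(-14.811293230706628), array([ 0.0015, -0.0015, -1.    ])) 2.3167 0.05722054443400208
handle [292   0  76  25 654] [ 643.  -416.3   53.9   17.4   76.1   76.6] [185 188 187]
handle [   0  160   70  132 3793] [538.5 -87.2 131.3  53.2   5.9  75.4] [153 148 138]
handle [243 172  16  37 565] [ 520.1 -322.1   13.7   33.4   75.3   73.3] [54 53 52]
block [ 119    0   65  108 2456] [ 659.5 -261.1   99.7   23.8    6.9   22.5] [131  42  40]
block [   0   86  106  178 1798] [ 568.4 -109.6  219.5    5.     5.9   25. ] [91 88 84]
block [ 329  111   58   65 2398] [ 525.3 -437.1   45.1   60.3   64.    23.8] [ 97 199 187]
block [ 230  148   43   57 1714] [ 519.3 -322.1   43.9   60.8   76.3   24. ] [140 137 132]
block [ 126  167   49   62 2048] [ 524.3 -206.5   44.7   62.    60.5   23.7] [ 58 127 120]
```

Call:
{"op": "send_rows", "data": {
  "moves": [0.4,2.5,2,-20,0,0,0.005,0.4,2.5,2,-20,0,0,0,0.4,0,0,-30,0,0,0,0.4,0,0,-30,0,0,0,0.4,0,0,-28,0,0,0]
}}

```text
time: 2.78
position: [0.5199, -0.3216, 0.045]
eef_rot: [0.0, 0.992, -0.126, 0.0]
contact_force: [0.1, -1.1, -0.8]
gripper_width: 0.0528
grasp_force: 0.0
```

Call:
{"op": "send_rows", "data": {
  "force": 30,
  "moves": [0.4,0,0,0,0,0,0,1,0,0,0,0,0,0,1,0,0,0,0,0,0,1,0,0,0,0,0,0,1,0,0,0,0,0,0]
}}

```text
time: 3.2
position: [0.5207, -0.3221, 0.0476]
eef_rot: [0.001, 0.992, -0.127, 0.001]
contact_force: [-0.5, 1.0, -0.8]
gripper_width: 0.0284
grasp_force: 0.0
```

Call:
{"op": "send_rows", "data": {
  "force": 30,
  "moves": [1,0,0,0,0,0,0,1,0,0,0,0,0,0,1,0,0,0,0,0,0,1,0,0,0,0,0,0,1,0,0,0,0,0,0]
}}

```text
time: 3.62
position: [0.5203, -0.3217, 0.0464]
eef_rot: [0.0, 0.992, -0.127, 0.0]
contact_force: [-1.5, 0.1, 5.7]
gripper_width: 0.0138
grasp_force: 30.0
```

Call:
{"op": "send_rows", "data": {
  "moves": [1,0,0,10,0,0,0,1,0,0,15,0,0,0,1,0,0,30,0,0,0,1,0,0,38,0,0,0,1,0,0,40,0,0,0]
}}

```text
time: 4.03
position: [0.5195, -0.321, 0.1799]
eef_rot: [-0.001, 0.992, -0.127, -0.001]
contact_force: [1.2, -1.0, 0.4]
gripper_width: 0.0139
grasp_force: 30.0
```

Call:
{"op": "send_rows", "data": {
  "moves": [1,-10,37,24,0,0,0,1,-10,37,24,0,0,0,1,-10,37,24,0,0,0,1,-10,37,24,0,0,0,1,-10,37,24,0,0,0]
}}

```text
time: 4.45
position: [0.4729, -0.1494, 0.2906]
eef_rot: [-0.0, 0.992, -0.127, 0.0]
contact_force: [1.0, 0.2, -0.4]
gripper_width: 0.0142
grasp_force: 30.0
```

Call:
{"op": "send_rows", "data": {
  "moves": [1,-10,37,0,0,0,0,1,-10,37,0,0,0,0,1,-10,37,0,0,0,0,1,-10,37,0,0,0,0,1,-10,37,0,0,0,0]
}}

```text
time: 4.87
position: [0.4228, 0.0355, 0.2897]
eef_rot: [-0.0, 0.992, -0.127, 0.0]
contact_force: [0.5, -0.8, -0.1]
gripper_width: 0.0143
grasp_force: 30.0
```

Call:
{"op": "send_rows", "data": {
  "moves": [1,0,0,0,0,0,0,1,0,0,0,0,0,0,1,0,0,0,0,0,0,1,0,0,0,0,0,0,1,0,0,0,0,0,0]
}}

```text
time: 5.28
position: [0.4242, 0.033, 0.2892]
eef_rot: [0.0, 0.992, -0.128, -0.0]
contact_force: [-0.5, 0.2, -0.5]
gripper_width: 0.0136
grasp_force: 30.0
```

Run:
```python
from h import *
np.set_printoptions(precision=4,suppress=True)
st=robot.state(); print(st["position"],yaw(st),st["time"],st["gripper_width"],st["contact_force"])
C=cam("wrist",st); im,dep=robot.grab_frame("wrist")
rects(C,im,dep,(("collar",.0855,.0925),("stud",.0925,.10)),40)
for q,z in (("slot",.095),("collar_top",.09),("key_tip",.27)):
    for r in robot.place_of(q,"wrist")[:3]:
        p=np.clip(np.round(r["pixel"]).astype(int),0,[383,511]); print(q,round(r["score"],2),p,bydepth(C,[p],dep)[0],onplane(C,r["pixel"],z)[0])
save("w3",im); np.savez("w3",im=im,dep=dep,**{k:st[k] for k in("position","eef_rot")})
```

```text
[0.4242 0.033  0.2892] (np.float64(-14.664907737172525), array([-0.0004, -0.    , -1.    ])) 5.2833 0.013559265914638654 [-0.4787  0.1965 -0.5497]
collar [153   0  26  17  79] [615.   80.6   8.4  29.9   9.4  89.1] [95 90 83]
collar [290  73  36  38 853] [496.7 -45.6  39.5  39.9  31.1  88.8] [166 161 156]
collar [165 122  34  33 428] [483.1 110.3  38.2  39.2  10.5  88.7] [83 81 78]
collar [176 128   8  21  83] [483.5 111.5   5.8  24.   80.8  89.1] [114 108 105]
stud [152   0  25  15  88] [614.3  80.4   6.6  27.5  10.   96.9] [127 123 115]
stud [168 129  13  21 142] [484.  118.3  11.   23.8  84.5  93.9] [114 109 106]
stud [180 128  12  21 148] [482.3 102.8  10.7  23.6  82.6  93.7] [116 109 107]
slot 0.57 [140 182] [0.4808 0.1101 0.0881] [0.4811 0.1084 0.095 ]
collar_top 0.94 [135 180] [0.487  0.1103 0.0885] [0.4866 0.1094 0.09  ]
key_tip 0.84 [228 257] [0.4401 0.0283 0.2876] [0.4319 0.0303 0.27  ]
```

View pics/w3.png

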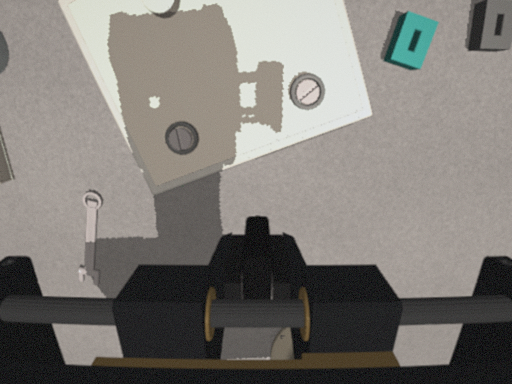

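The wrist picture shows the open stud at (137,181), world (0.483, 0.1105), with its slot at about -7°. The flush stud is at (91,307). A half turn of the wrist leaves joint 6 room for the clockwise turn, so I turn and move above the stud.

Call:
{"op": "send_rows", "data": {
  "moves": [1,2,2.6,-3.6,0,0,0.109,1,2,2.6,-3.6,0,0,0.109,1,2,2.6,-3.6,0,0,0.109,1,2,2.6,-3.6,0,0,0.109,1,2,2.6,-3.6,0,0,0.109]
}}

```text
time: 5.9
position: [0.4341, 0.0468, 0.271]
eef_rot: [-0.0, 0.989, 0.147, -0.0]
contact_force: [0.9, 0.1, -0.9]
gripper_width: 0.0141
grasp_force: 30.0
```

Call:
{"op": "send_rows", "data": {
  "moves": [1,2,2.6,-3.6,0,0,0.109,1,2,2.6,-3.6,0,0,0.109,1,2,2.6,-3.6,0,0,0.109,1,2,2.6,-3.6,0,0,0.109,1,2,2.6,-3.6,0,0,0.109]
}}

```text
time: 6.32
position: [0.4441, 0.0598, 0.253]
eef_rot: [-0.0, 0.913, 0.408, -0.0]
contact_force: [0.4, 0.1, -0.7]
gripper_width: 0.0141
grasp_force: 30.0
```

Call:
{"op": "send_rows", "data": {
  "moves": [1,2,2.6,-3.6,0,0,0.109,1,2,2.6,-3.6,0,0,0.109,1,2,2.6,-3.6,0,0,0.109,1,2,2.6,-3.6,0,0,0.109,1,2,2.6,-3.6,0,0,0.109]
}}

```text
time: 6.73
position: [0.4542, 0.0728, 0.235]
eef_rot: [-0.0, 0.769, 0.639, -0.0]
contact_force: [-0.1, 0.1, -0.8]
gripper_width: 0.0136
grasp_force: 30.0
```

Call:
{"op": "send_rows", "data": {
  "moves": [1,2,2.6,-3.6,0,0,0.109,1,2,2.6,-3.6,0,0,0.109,1,2,2.6,-3.6,0,0,0.109,1,2,2.6,-3.6,0,0,0.109,1,2,2.6,-3.6,0,0,0.109]
}}

```text
time: 7.15
position: [0.4642, 0.0858, 0.217]
eef_rot: [-0.0, 0.569, 0.822, -0.0]
contact_force: [-0.5, -0.2, -0.3]
gripper_width: 0.0141
grasp_force: 30.0
```

Call:
{"op": "send_rows", "data": {
  "moves": [1,2,2.6,-3.6,0,0,0.109,1,2,2.6,-3.6,0,0,0.109,1,2,2.6,-3.6,0,0,0.109,1,2,2.6,-3.6,0,0,0.109,1,2,2.6,-3.6,0,0,0.109]
}}

```text
time: 7.57
position: [0.4742, 0.0988, 0.199]
eef_rot: [-0.0, 0.327, 0.945, -0.0]
contact_force: [0.1, 0.0, -0.4]
gripper_width: 0.014
grasp_force: 30.0
```

Call:
{"op": "send_rows", "data": {
  "moves": [1,2,2.6,-3.6,0,0,0.109,1,2,2.6,-3.6,0,0,0.109,1,2,2.6,-3.6,0,0,0.109,1,2,2.6,-3.6,0,0,0.109,1,0,0,0,0,0,0.109]
}}

```text
time: 7.98
position: [0.482, 0.1094, 0.1841]
eef_rot: [-0.001, 0.06, 0.998, 0.0]
contact_force: [0.1, -0.3, -0.6]
gripper_width: 0.0136
grasp_force: 30.0
```

Call:
{"op": "send_rows", "data": {
  "moves": [1,0,0,0,0,0,0,1,0,0,0,0,0,0,1,0,0,0,0,0,0,1,0,0,0,0,0,0,1,0,0,0,0,0,0]
}}

```text
time: 8.4
position: [0.482, 0.1092, 0.185]
eef_rot: [0.0, 0.064, 0.998, -0.0]
contact_force: [0.3, 1.3, -1.3]
gripper_width: 0.0139
grasp_force: 30.0
```

Run:
```python
from h import *
np.set_printoptions(precision=4,suppress=True)
st=robot.state(); print(st["position"],yaw(st),st["time"],st["joint_positions"],st["contact_force"],st["moment"])
C=cam("wrist",st); im,dep=robot.grab_frame("wrist")
rects(C,im,dep,(("collar",.0855,.0915),("stud",.0915,.10),("blade",.12,.16)),40)
for q,z in (("slot",.095),("key_tip",.14)):
    for r in robot.place_of(q,"wrist")[:2]:
        p=np.clip(np.round(r["pixel"]).astype(int),0,[383,511]); print(q,round(r["score"],2),p,bydepth(C,[p],dep)[0],onplane(C,r["pixel"],z)[0])
save("w4",cv2.resize(im[100:330,130:390],None,fx=2.3,fy=2.3))
```

```text
[0.482  0.1092 0.185 ] (np.float64(172.702459715623), array([ 0.0002, -0.    , -1.    ])) 8.4 [-0.0147  0.305   1.6783 -0.      1.1581 -1.4581] [ 0.2924  1.2859 -1.3366] [ 0.0005 -0.1696  0.0405]
collar [237 177  45  41 843] [481.5 111.   39.2  36.6  76.5  88.6] [105 102  98]
collar [  75  212   43   39 1115] [496.6 -45.4  38.9  39.1  86.7  88.5] [142 136 132]
stud [244 187  13  28 271] [481.9 103.   10.4  25.   82.7  93.8] [120 114 111]
stud [262 187  13  28 270] [483.7 118.4  10.5  24.9  83.6  93.8] [118 112 109]
slot 0.59 [198 261] [0.4824 0.1125 0.0888] [0.4803 0.1124 0.095 ]
key_tip 0.76 [227 258] [0.4658 0.1116 0.1811] [0.4858 0.1096 0.14  ]
```

View pics/w4.png

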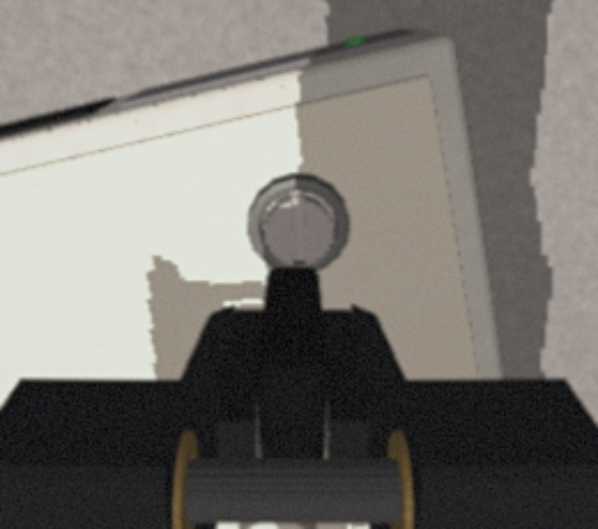

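The picture shows the open stud straight ahead of the key. Its centre is (0.483, 0.1106) in both views and the slot lies at 173.3°. I move over it and lower to just above the head.

Call:
{"op": "send_rows", "data": {
  "moves": [1,1,1.4,-15,0,0,0.01,1,0,0,-15,0,0,0,1,0,0,-10,0,0,0,1,0,0,-8,0,0,0,1,0,0,0,0,0,0]
}}

```text
time: 8.97
position: [0.4824, 0.1107, 0.1356]
eef_rot: [-0.001, 0.058, 0.998, -0.0]
contact_force: [0.0, -0.4, -1.5]
gripper_width: 0.0135
grasp_force: 30.0
```

Call:
{"op": "send_rows", "data": {
  "moves": [1,0,0,0,0,0,0,1,0,0,0,0,0,0,1,0,0,-1,0,0,0,1,0,0,-1,0,0,0,1,0,0,0,0,0,0]
}}

```text
time: 9.38
position: [0.483, 0.1107, 0.135]
eef_rot: [0.0, 0.058, 0.998, 0.0]
contact_force: [-0.4, -0.1, -0.5]
gripper_width: 0.0137
grasp_force: 30.0
```

Call:
{"op": "send_rows", "data": {
  "moves": [1,0,0,-1,0,0,0,1,0,0,-1,0,0,0,1,0,0,0,0,0,0,1,0,0,0,0,0,0,1,0,0,0,0,0,0]
}}

```text
time: 9.8
position: [0.483, 0.1107, 0.1329]
eef_rot: [0.0, 0.058, 0.998, -0.0]
contact_force: [0.0, 0.2, -1.6]
gripper_width: 0.0138
grasp_force: 30.0
```

Call:
{"op": "send_rows", "data": {
  "moves": [1,0,0,-1,0,0,0,1,0,0,0,0,0,0,1,0,0,-1,0,0,0,1,0,0,0,0,0,0,1,0,0,0,0,0,0]
}}

```text
time: 10.22
position: [0.4829, 0.1107, 0.1308]
eef_rot: [-0.0, 0.058, 0.998, -0.0]
contact_force: [-1.0, 0.4, -0.8]
gripper_width: 0.014
grasp_force: 30.0
```

Call:
{"op": "send_rows", "data": {
  "moves": [1,0,0,-1,0,0,0,1,0,0,0,0,0,0,1,0,0,-1,0,0,0,1,0,0,0,0,0,0,1,0,0,0,0,0,0]
}}

```text
time: 10.63
position: [0.483, 0.1107, 0.1288]
eef_rot: [-0.0, 0.058, 0.998, 0.0]
contact_force: [0.2, -0.8, -0.7]
gripper_width: 0.0139
grasp_force: 30.0
```

Call:
{"op": "send_rows", "data": {
  "moves": [1,0,0,-1,0,0,0,1,0,0,0,0,0,0,1,0,0,-1,0,0,0,1,0,0,0,0,0,0,1,0,0,0,0,0,0]
}}

```text
time: 11.05
position: [0.4831, 0.1107, 0.1271]
eef_rot: [0.0, 0.058, 0.998, -0.0]
contact_force: [-1.3, 0.6, 2.0]
gripper_width: 0.0136
grasp_force: 30.0
```

Call:
{"op": "send_rows", "data": {
  "moves": [1,0,0,-1,0,0,0,1,0,0,0,0,0,0,1,0,0,-1,0,0,0,1,0,0,0,0,0,0,1,0,0,0,0,0,0]
}}

```text
time: 11.47
position: [0.4831, 0.1107, 0.125]
eef_rot: [0.0, 0.058, 0.998, 0.0]
contact_force: [-1.2, -0.6, 4.0]
gripper_width: 0.0136
grasp_force: 30.0
```

Call:
{"op": "send_rows", "data": {
  "force": 45,
  "moves": [1,0,0,-1,0,0,0,1,0,0,0,0,0,0,1,0,0,-1,0,0,0,1,0,0,0,0,0,0,1,0,0,0,0,0,0]
}}

```text
time: 11.88
position: [0.4831, 0.1107, 0.1232]
eef_rot: [0.0, 0.058, 0.998, 0.0]
contact_force: [-1.2, -0.8, 7.3]
gripper_width: 0.0136
grasp_force: 45.0
```

Call:
{"op": "send_rows", "data": {
  "moves": [1,0,0,-1,0,0,0,1,0,0,-0.8,0,0,0,1,0,0,0,0,0,0,1,0,0,0,0,0,0,1,0,0,0,0,0,0]
}}

```text
time: 12.3
position: [0.4832, 0.1107, 0.1216]
eef_rot: [0.0, 0.058, 0.998, 0.0]
contact_force: [-2.3, -0.4, 8.5]
gripper_width: 0.0134
grasp_force: 45.0
```

Run:
```python
from h import *
for i in range(3):
    st=robot.state(); print(st["position"],yaw(st)[0],st["contact_force"],st["moment"]); robot.grab_frame("top")
```

```text
[0.48316263 0.11073154 0.12155321] 173.36893178097475 [-2.28779842 -0.37449725  8.51671664] [ 0.03112593  0.250499   -0.00920131]
[0.48317434 0.11070155 0.12157563] 173.36637045858885 [-1.16529749 -0.83190522  8.90363808] [ 0.06277229  0.16836124 -0.03411061]
[0.48317588 0.11072666 0.12158181] 173.36693335553983 [-1.87697909  0.12510088  9.07687375] [0.04771983 0.19418771 0.01254387]
```

Call:
{"op": "send_rows", "data": {
  "moves": [1,0,0,0,0,0,-0.04,1,0,0,0,0,0,-0.04,1,0,0,0,0,0,-0.04,1,0,0,0,0,0,-0.04,1,0,0,0,0,0,-0.04]
}}

```text
time: 12.87
position: [0.4835, 0.111, 0.1217]
eef_rot: [0.001, 0.158, 0.987, 0.0]
contact_force: [-0.6, 2.1, 8.3]
gripper_width: 0.0137
grasp_force: 45.0
```

Call:
{"op": "send_rows", "data": {
  "moves": [1,0,0,0,0,0,-0.04,1,0,0,0,0,0,-0.04,1,0,0,0,0,0,-0.04,1,0,0,0,0,0,-0.04,1,0,0,0,0,0,-0.04]
}}

```text
time: 13.28
position: [0.4836, 0.111, 0.1217]
eef_rot: [0.001, 0.256, 0.967, 0.001]
contact_force: [-0.6, 1.4, 8.6]
gripper_width: 0.0136
grasp_force: 45.0
```

Run:
```python
from h import *
for i in range(3):
    st=robot.state(); print(st["position"],yaw(st)[0],st["contact_force"],st["moment"]); robot.grab_frame("top")
```

```text
[0.48356351 0.11101556 0.1217437 ] 150.33604676929258 [-0.55494094  1.4294089   8.56857083] [ 0.45192798 -0.12185059  0.04126937]
[0.48357136 0.11104003 0.12175165] 150.19135828567943 [0.45263797 1.38797398 8.71718622] [ 0.38379751 -0.17530129  0.06422018]
[0.48357789 0.11099363 0.12176709] 150.36378965348985 [-0.53241456  2.56197139  7.20036897] [ 0.42085999 -0.04212598  0.01527223]
```

Call:
{"op": "send_rows", "data": {
  "moves": [1,0,0,0,0,0,-0.04,1,0,0,0,0,0,-0.04,1,0,0,0,0,0,-0.04,1,0,0,0,0,0,-0.04,1,0,0,0,0,0,-0.04]
}}

```text
time: 13.85
position: [0.4836, 0.111, 0.1218]
eef_rot: [0.001, 0.351, 0.936, 0.001]
contact_force: [0.1, 2.2, 8.1]
gripper_width: 0.0138
grasp_force: 45.0
```

Call:
{"op": "send_rows", "data": {
  "moves": [1,0,0,0,0,0,-0.04,1,0,0,0,0,0,-0.04,1,0,0,0,0,0,-0.04,1,0,0,0,0,0,-0.04,1,0,0,0,0,0,-0.02]
}}

```text
time: 14.27
position: [0.4835, 0.111, 0.1218]
eef_rot: [0.001, 0.434, 0.901, 0.001]
contact_force: [0.7, 1.9, 8.8]
gripper_width: 0.0136
grasp_force: 45.0
```

Call:
{"op": "send_rows", "data": {
  "moves": [1,0,0,0,0,0,-0.02,1,0,0,0,0,0,-0.02,1,0,0,0,0,0,0,1,0,0,0,0,0,0,1,0,0,0,0,0,0]
}}

```text
time: 14.68
position: [0.4835, 0.111, 0.1218]
eef_rot: [0.001, 0.451, 0.893, 0.001]
contact_force: [-0.4, 3.1, 9.3]
gripper_width: 0.0136
grasp_force: 45.0
```

Run:
```python
from h import *
for i in range(3):
    st=robot.state(); print(st["position"],yaw(st)[0],st["contact_force"],st["moment"]); robot.grab_frame("top")
```

```text
[0.48352855 0.11097161 0.12175684] 126.37876246218322 [-0.37995562  3.14395909  9.28265854] [ 0.37071002  0.04494349 -0.03869546]
[0.48353418 0.11096676 0.12175433] 126.37916326905155 [-1.13067354  1.30024423  8.52619519] [ 0.29284756 -0.02984012  0.02912231]
[0.48355197 0.11096008 0.12177662] 126.37701109213751 [0.74535238 1.27368043 8.94324305] [ 0.22667534 -0.10805798  0.02768263]
```

Call:
{"op": "send_rows", "data": {
  "moves": [1,0,0,0,0,0,-0.02,1,0,0,0,0,0,-0.02,1,0,0,0,0,0,0,1,0,0,0,0,0,0,1,0,0,0,0,0,0]
}}

```text
time: 15.25
position: [0.4835, 0.111, 0.1218]
eef_rot: [0.001, 0.469, 0.883, 0.001]
contact_force: [-0.5, 1.0, 8.4]
gripper_width: 0.0134
grasp_force: 45.0
```

Call:
{"op": "send_rows", "data": {
  "moves": [1,0,0,0,0,0,-0.02,1,0,0,0,0,0,-0.025,1,0,0,0,0,0,0,1,0,0,0,0,0,0,1,0,0,0,0,0,0]
}}

```text
time: 15.67
position: [0.4835, 0.1109, 0.1218]
eef_rot: [0.001, 0.489, 0.873, 0.001]
contact_force: [0.5, 1.8, 7.8]
gripper_width: 0.0137
grasp_force: 45.0
```

Call:
{"op": "send_rows", "data": {
  "moves": [1,0,0,0,0,0,-0.02,1,0,0,0,0,0,-0.025,1,0,0,0,0,0,0,1,0,0,0,0,0,0,1,0,0,0,0,0,0]
}}

```text
time: 16.08
position: [0.4835, 0.111, 0.1218]
eef_rot: [0.001, 0.508, 0.861, 0.001]
contact_force: [0.2, 2.7, 8.1]
gripper_width: 0.014
grasp_force: 45.0
```

Call:
{"op": "send_rows", "data": {
  "moves": [1,0,0,0,0,0,-0.02,1,0,0,0,0,0,-0.025,1,0,0,0,0,0,0,1,0,0,0,0,0,0,1,0,0,0,0,0,0]
}}

```text
time: 16.5
position: [0.4835, 0.1109, 0.1218]
eef_rot: [0.001, 0.527, 0.85, 0.001]
contact_force: [-0.0, 2.5, 9.4]
gripper_width: 0.0135
grasp_force: 45.0
```

Call:
{"op": "send_rows", "data": {
  "moves": [1,0,0,0,0,0,-0.02,1,0,0,0,0,0,-0.025,1,0,0,0,0,0,0,1,0,0,0,0,0,0,1,0,0,0,0,0,0]
}}

```text
time: 16.92
position: [0.4835, 0.111, 0.1218]
eef_rot: [0.001, 0.546, 0.838, 0.001]
contact_force: [-1.0, 1.2, 9.2]
gripper_width: 0.0137
grasp_force: 45.0
```

Call:
{"op": "send_rows", "data": {
  "moves": [1,0,0,0,0,0,-0.02,1,0,0,0,0,0,-0.025,1,0,0,0,0,0,0,1,0,0,0,0,0,0,1,0,0,0,0,0,0]
}}

```text
time: 17.33
position: [0.4835, 0.111, 0.1218]
eef_rot: [0.001, 0.565, 0.825, 0.001]
contact_force: [-0.9, 3.4, 9.1]
gripper_width: 0.0137
grasp_force: 45.0
```

Call:
{"op": "send_rows", "data": {
  "moves": [1,0,0,0,0,0,-0.02,1,0,0,0,0,0,-0.025,1,0,0,0,0,0,0,1,0,0,0,0,0,0,1,0,0,0,0,0,0]
}}

```text
time: 17.75
position: [0.4835, 0.111, 0.1218]
eef_rot: [0.001, 0.583, 0.812, 0.001]
contact_force: [-1.0, 2.5, 9.7]
gripper_width: 0.0136
grasp_force: 45.0
```

Call:
{"op": "send_rows", "data": {
  "moves": [1,0,0,0,0,0,-0.02,1,0,0,0,0,0,-0.025,1,0,0,0,0,0,0,1,0,0,0,0,0,0,1,0,0,0,0,0,0]
}}

```text
time: 18.17
position: [0.4835, 0.1109, 0.1218]
eef_rot: [0.001, 0.602, 0.799, 0.001]
contact_force: [-1.2, 1.3, 8.3]
gripper_width: 0.0135
grasp_force: 45.0
```

Call:
{"op": "send_rows", "data": {
  "moves": [1,0,0,0,0,0,-0.02,1,0,0,0,0,0,-0.025,1,0,0,0,0,0,0,1,0,0,0,0,0,0,1,0,0,0,0,0,0]
}}

```text
time: 18.58
position: [0.4835, 0.1109, 0.1218]
eef_rot: [0.001, 0.619, 0.785, 0.001]
contact_force: [-1.7, 1.7, 9.0]
gripper_width: 0.0136
grasp_force: 45.0
```

Call:
{"op": "send_rows", "data": {
  "moves": [1,0,0,0,0,0,-0.02,1,0,0,0,0,0,-0.025,1,0,0,0,0,0,0,1,0,0,0,0,0,0,1,0,0,0,0,0,0]
}}

```text
time: 19.0
position: [0.4832, 0.1107, 0.1212]
eef_rot: [0.0, 0.637, 0.771, 0.0]
contact_force: [0.9, 0.5, 4.1]
gripper_width: 0.0135
grasp_force: 45.0
```

Run:
```python
from h import *
for i in range(6):
    st=robot.state(); print(st["position"],yaw(st)[0],st["contact_force"],st["moment"],st["time"]); robot.grab_frame("top")
```

```text
[0.48321928 0.11072035 0.12120381] 100.88911035699878 [0.87143166 0.47420397 4.10453115] [ 0.01776354 -0.1748556  -0.00239871] 19.0
[0.48318074 0.11070428 0.12116341] 100.89194740071558 [ 1.51741671 -0.51818938  4.08789415] [-0.04647199 -0.25208613  0.02078913] 19.05
[0.48318391 0.11068637 0.12116152] 100.88747534466916 [1.69666782 0.03894947 4.46879173] [-0.07734935 -0.27081741  0.00730939] 19.1
[0.48316765 0.11070613 0.12113906] 100.88857776442362 [1.38448625 0.4432457  5.11358391] [ 0.00131473 -0.31694542 -0.02048634] 19.15
[0.48316186 0.11070243 0.12116004] 100.88492037357497 [0.23979906 0.39270572 5.17265544] [-0.04238691 -0.30990295  0.00420471] 19.2
[0.48317763 0.110691   0.12116788] 100.88115624070728 [1.76389948 0.95128559 4.35597206] [ 0.03676316 -0.39983797  0.02068766] 19.25
```

Call:
{"op": "send_rows", "data": {
  "moves": [1,0,0,0,0,0,-0.03,1,0,0,0,0,0,0,1,0,0,0,0,0,0,1,0,0,0,0,0,0,1,0,0,0,0,0,0]
}}

```text
time: 19.72
position: [0.4831, 0.1107, 0.1211]
eef_rot: [0.0, 0.648, 0.762, 0.0]
contact_force: [2.3, 0.4, 4.3]
gripper_width: 0.013
grasp_force: 45.0
```

Run:
```python
from h import *
F=[]
for i in range(6):
    st=robot.state(); F.append(np.r_[st["position"]*1e3,yaw(st)[0],st["contact_force"],st["moment"]]); robot.grab_frame("top")
print(np.mean(F,0).round(3),st["time"])
```

```text
[ 4.83090e+02  1.10704e+02  1.21140e+02  9.91830e+01  1.91200e+00
  1.20000e-02  4.33600e+00  3.30000e-02 -5.23000e-01  7.00000e-03] 19.9667
```

Call:
{"op": "send_rows", "data": {
  "moves": [1,0,0,0,0,0,0.03,1,0,0,0.5,0,0,0,1,0,0,0.5,0,0,0,1,0,0,0.5,0,0,0,1,0,0,0,0,0,0]
}}

```text
time: 20.43
position: [0.4825, 0.1107, 0.1222]
eef_rot: [-0.001, 0.637, 0.771, -0.0]
contact_force: [0.9, 0.4, -0.3]
gripper_width: 0.0136
grasp_force: 45.0
```

Run:
```python
from h import *
F=[]
for i in range(4):
    st=robot.state(); F.append(np.r_[st["position"]*1e3,yaw(st)[0],st["contact_force"],st["moment"]]); robot.grab_frame("top")
print(np.mean(F,0).round(3),st["time"])
```

```text
[ 4.82531e+02  1.10710e+02  1.22227e+02  1.00868e+02  2.81000e-01
  5.80000e-02  4.36000e-01 -5.20000e-02 -1.46000e-01  2.00000e-03] 20.5833
```

The push-back vanished after a 1.5 mm lift, so the stud is holding by itself. I lift out and look.

Call:
{"op": "send_rows", "data": {
  "moves": [1,0,0,1,0,0,0,1,0,0,2,0,0,0,1,0,0,3,0,0,0,1,0,0,5,0,0,0,1,0,0,10,0,0,0]
}}

```text
time: 21.05
position: [0.4826, 0.1107, 0.1436]
eef_rot: [-0.001, 0.637, 0.771, -0.001]
contact_force: [-0.3, -0.5, -0.8]
gripper_width: 0.014
grasp_force: 45.0
```

Call:
{"op": "send_rows", "data": {
  "moves": [1,0,0,15,0,0,0,1,0,0,20,0,0,0,1,0,0,10,0,0,0,1,0,0,0,0,0,0,1,0,0,0,0,0,0]
}}

```text
time: 21.47
position: [0.483, 0.1107, 0.1888]
eef_rot: [0.0, 0.637, 0.771, 0.0]
contact_force: [0.0, 0.1, -0.7]
gripper_width: 0.0135
grasp_force: 45.0
```

Run:
```python
from h import *
np.set_printoptions(precision=4,suppress=True)
st=robot.state(); print(st["position"],yaw(st),st["time"],st["joint_positions"])
C=cam("wrist",st); im,dep=robot.grab_frame("wrist")
rects(C,im,dep,(("collar",.0855,.0915),("stud",.0915,.10)),40)
save("w5",im)
```

```text
[0.483  0.1107 0.1888] (np.float64(100.88762687956918), array([ 0.0008, -0.    , -1.    ])) 21.4667 [-0.0116  0.3031  1.6701 -0.      1.1675 -0.2016]
collar [ 236  174   44   42 1235] [483.  111.5  38.6  38.6  54.2  88.6] [102  98  95]
collar [381 231  34  30 134] [620.9  88.9  35.7  16.9  56.1  88.6] [104  99  91]
collar [225 327  36  19 518] [497.9 -50.8  37.9  27.4   9.   88.8] [157 151 146]
stud [384 234  36  28 227] [619.9  89.7  34.7  15.3  55.7  95.9] [107 101  93]
```

View pics/w5.png

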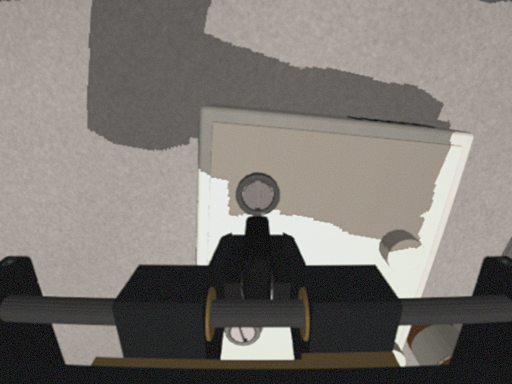

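The picture shows the stud head now flush in its collar at (193,257). The measurement finds nothing standing above the rim. I return to the holder.

Call:
{"op": "send_rows", "data": {
  "moves": [1,3,-36,8,0,0,0.095,1,3,-36,8,0,0,0.095,1,3,-36,8,0,0,0.095,1,3,-36,8,0,0,0.095,1,3,-36,8,0,0,0.095]
}}

```text
time: 21.93
position: [0.4974, -0.0709, 0.2279]
eef_rot: [-0.001, 0.435, 0.9, -0.0]
contact_force: [0.6, -0.7, -0.9]
gripper_width: 0.0138
grasp_force: 45.0
```

Call:
{"op": "send_rows", "data": {
  "moves": [1,3,-36,0,0,0,0.095,1,3,-36,0,0,0,0.095,1,3,-36,0,0,0,0.095,1,3,-36,0,0,0,0.095,1,3,-36,0,0,0,0.095]
}}

```text
time: 22.35
position: [0.5125, -0.251, 0.2273]
eef_rot: [-0.001, 0.212, 0.977, 0.0]
contact_force: [0.4, 0.9, -0.6]
gripper_width: 0.0136
grasp_force: 45.0
```

Call:
{"op": "send_rows", "data": {
  "moves": [1,3,-36,-20,0,0,0.095,1,3,-36,-30,0,0,0.095,1,0,0,-30,0,0,0,1,0,0,-20,0,0,0,1,0,0,0,0,0,0]
}}

```text
time: 22.77
position: [0.5165, -0.3161, 0.1261]
eef_rot: [-0.004, 0.121, 0.993, 0.003]
contact_force: [-0.7, 1.4, -1.1]
gripper_width: 0.0135
grasp_force: 45.0
```

Call:
{"op": "send_rows", "data": {
  "moves": [1,0,0,0,0,0,0,1,0,0,0,0,0,0,1,0,0,0,0,0,0,1,0,0,0,0,0,0,1,0,0,0,0,0,0]
}}

```text
time: 23.18
position: [0.519, -0.3173, 0.133]
eef_rot: [0.001, 0.12, 0.993, -0.001]
contact_force: [-0.2, -0.1, 0.1]
gripper_width: 0.0137
grasp_force: 45.0
```

Run:
```python
from h import *
np.set_printoptions(precision=4,suppress=True)
st=robot.state(); print(st["position"],yaw(st),st["time"],st["joint_positions"])
C=cam("wrist",st); im,dep=robot.grab_frame("wrist")
rects(C,im,dep,(("block",.018,.032),),150)
save("w6",im)
```

```text
[ 0.519  -0.3173  0.133 ] (np.float64(166.2240718256435), array([ 0.0012, -0.0012, -1.    ])) 23.1833 [-0.7411  0.5957  1.378  -0.      1.1662 -2.0714]
block [ 465   46   47  212 2160] [ 543.9 -111.2   37.2  203.5   85.2   25.2] [86 83 79]
block [ 342  132   73   75 3039] [ 524.4 -206.2   45.3   60.2   60.3   23.7] [ 56 123 116]
block [ 227  161   49   64 2571] [ 519.  -322.9   43.9   61.    77.    23.8] [135 132 128]
block [ 115  192   52   66 2576] [ 524.8 -437.1   45.3   61.3   64.8   23.7] [ 77 171 161]
```

View pics/w6.png

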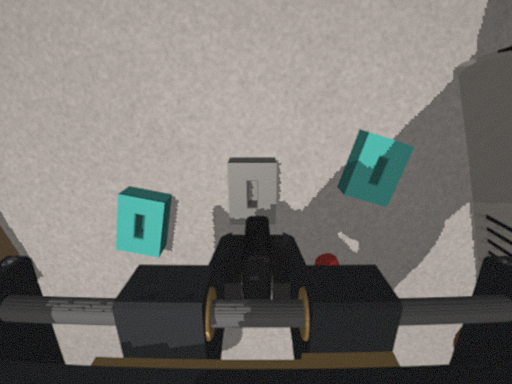

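The picture shows the empty grey holder at (190,252), with the turquoise ones either side. Its centre is (0.519, -0.3225) and its yaw is 166.4°, so the key needs about 5 mm more in -y.

Call:
{"op": "send_rows", "data": {
  "moves": [1,0,-5.2,-15,0,0,0,1,0,0,-20,0,0,0,1,0,0,-20,0,0,0,1,0,0,-10,0,0,0,1,0,0,0,0,0,0]
}}

```text
time: 23.65
position: [0.5179, -0.3217, 0.0651]
eef_rot: [-0.001, 0.12, 0.993, 0.001]
contact_force: [-0.3, 0.5, -0.4]
gripper_width: 0.0138
grasp_force: 45.0
```

Call:
{"op": "send_rows", "data": {
  "moves": [1,0,0,0,0,0,0,1,0,0,0,0,0,0,1,0,0,-2,0,0,0,1,0,0,-2,0,0,0,1,0,0,0,0,0,0]
}}

```text
time: 24.07
position: [0.5186, -0.3224, 0.0631]
eef_rot: [0.0, 0.12, 0.993, -0.0]
contact_force: [0.1, -1.3, 0.4]
gripper_width: 0.0137
grasp_force: 45.0
```

Call:
{"op": "send_rows", "data": {
  "moves": [1,0,0,-2,0,0,0,1,0,0,-2,0,0,0,1,0,0,-2,0,0,0,1,0,0,0,0,0,0,1,0,0,0,0,0,0]
}}

```text
time: 24.48
position: [0.5186, -0.3224, 0.0568]
eef_rot: [-0.0, 0.12, 0.993, 0.0]
contact_force: [0.3, 0.4, -1.6]
gripper_width: 0.0136
grasp_force: 45.0
```

Call:
{"op": "send_rows", "data": {
  "moves": [1,0,0,-2,0,0,0,1,0,0,-2,0,0,0,1,0,0,-2,0,0,0,1,0,0,0,0,0,0,1,0,0,0,0,0,0]
}}

```text
time: 24.9
position: [0.5186, -0.3224, 0.0508]
eef_rot: [-0.0, 0.12, 0.993, 0.0]
contact_force: [-0.0, 0.5, -0.2]
gripper_width: 0.0133
grasp_force: 45.0
```

Call:
{"op": "send_rows", "data": {
  "moves": [1,0,0,-1,0,0,0,1,0,0,-1,0,0,0,1,0,0,-1,0,0,0,1,0,0,0,0,0,0,1,0,0,0,0,0,0]
}}

```text
time: 25.32
position: [0.5186, -0.3224, 0.0479]
eef_rot: [-0.0, 0.12, 0.993, 0.0]
contact_force: [-0.6, 0.3, -0.5]
gripper_width: 0.0135
grasp_force: 45.0
```

Call:
{"op": "send_rows", "data": {
  "moves": [1,0,0,-1,0,0,0,1,0,0,0,0,0,0,1,0,0,0,0,0,0,1,0,0,0,0,0,0,1,0,0,0,0,0,0]
}}

```text
time: 25.73
position: [0.5187, -0.3224, 0.047]
eef_rot: [0.0, 0.12, 0.993, -0.0]
contact_force: [0.5, -0.1, 0.2]
gripper_width: 0.0132
grasp_force: 45.0
```

Call:
{"op": "send_rows", "data": {
  "moves": [1,0,0,-0.7,0,0,0,1,0,0,0,0,0,0,1,0,0,-0.7,0,0,0,1,0,0,0,0,0,0,1,0,0,0,0,0,0]
}}

```text
time: 26.15
position: [0.5187, -0.3225, 0.0464]
eef_rot: [0.0, 0.12, 0.993, -0.0]
contact_force: [-2.5, 2.0, 6.7]
gripper_width: 0.0137
grasp_force: 45.0
```

Call:
{"op": "send_rows", "data": {
  "moves": [0.7,0,0,0,0,0,0,0.6,0,0,0,0,0,0,0.5,0,0,0,0,0,0,0.5,0,0,0,0,0,0,0.5,0,0,0,0,0,0]
}}

```text
time: 26.57
position: [0.5186, -0.3224, 0.0454]
eef_rot: [-0.0, 0.12, 0.993, 0.0]
contact_force: [0.0, -0.5, -0.2]
gripper_width: 0.0433
grasp_force: 0.0
```

Call:
{"op": "send_rows", "data": {
  "moves": [0.5,0,0,10,0,0,0,0.5,0,0,20,0,0,0,0.5,0,0,30,0,0,0,0.5,0,0,35,0,0,0,0.5,0,0,35,0,0,0]
}}

```text
time: 26.98
position: [0.5184, -0.3222, 0.1776]
eef_rot: [-0.0, 0.12, 0.993, 0.0]
contact_force: [-0.4, -0.9, 1.1]
gripper_width: 0.0438
grasp_force: 0.0
```

Call:
{"op": "send_rows", "data": {
  "moves": [0.5,-20,0,0,0,0,0,0.5,-20,0,0,0,0,0,0.5,0,0,0,0,0,0,0.5,0,0,0,0,0,0,0.5,0,0,0,0,0,0]
}}

```text
time: 27.4
position: [0.4791, -0.3225, 0.1759]
eef_rot: [0.0, 0.12, 0.993, -0.0]
contact_force: [-0.4, -0.8, -0.6]
gripper_width: 0.0441
grasp_force: 0.0
```

Run:
```python
from h import *
np.set_printoptions(precision=4,suppress=True)
st=robot.state(); print(st["position"],yaw(st),st["time"],st["gripper_width"],st["contact_force"])
C=cam("wrist",st); im,dep=robot.grab_frame("wrist")
rects(C,im,dep,(("handle",.066,.085),("block",.018,.032)))
save("w7",im)
```

```text
[ 0.4791 -0.3225  0.1759] (np.float64(166.19837124484553), array([ 0.0005, -0.0004, -1.    ])) 27.4 0.04412958360662207 [-0.3868 -0.8242 -0.6185]
handle [ 475   96   37  163 4557] [ 523.6 -106.3   33.6  157.2   89.    74.5] [145 140 132]
handle [259 215  16  35 505] [ 518.4 -323.    14.3   33.8   76.4   73.1] [31 30 30]
handle [185 338  54  22 555] [ 647.3 -418.    58.8   29.6   83.5   74.1] [122 126 123]
block [ 442   83   70  213 1603] [ 562.8 -106.6   66.   259.2   80.6   25.2] [82 80 76]
block [ 341  162   60   62 2094] [ 524.3 -206.    45.    61.    60.    23.6] [ 47 103  97]
block [ 246  186   41   53 1502] [ 519.1 -322.7   44.1   61.    76.4   23.9] [110 108 104]
block [  0 189  53  89 931] [ 477.4 -607.3  114.9    4.7    5.5   24.8] [72 58 43]
block [ 149  211   45   53 1649] [ 524.9 -436.8   44.9   61.3   64.3   23.7] [ 76 168 158]
block [445 329  16  27 165] [ 767.3 -115.6    7.8   37.6   54.8   24.3] [107 103  95]
```

View pics/w7.png

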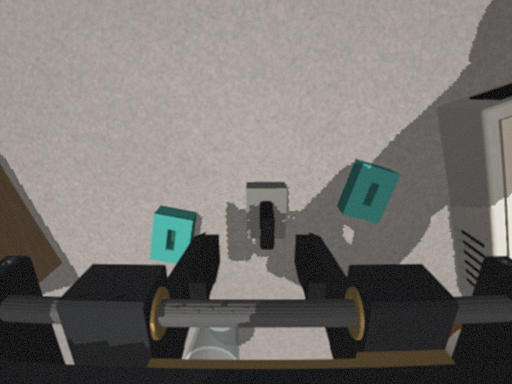

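The picture shows the key upright in the grey holder at (225,266). Its top is at the same height as at the start, and the gripper is clear.

```bash
python3 -c "
from workcell import robot
print(robot.close_job())"
```

```text
the job is handed in; nothing more can be done
None
```

The open stud is pressed in, turned until it dropped into its catch, and now flush with its collar; the key is back in the grey holder, upright and fully home, and the job is handed in at about 27 s of the 69 s allowed.

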